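# Tighten the filler cap under a latched flap

### The arm

A 6-joint arm with a two-finger parallel gripper is mounted at the origin on the work surface. World frame = base frame: x ahead of the robot, y to its left, z up, the work surface at z = 0. Lengths are in mm, angles in rad, forces in N, time in s.
With the tool pointing down it reaches from about 350 to 975 mm from the base axis. Payload 17.4 kg.
Tool frame: the origin (TCP) lies midway between the tips of the shut fingers; the grasp point (between the pads) lies ctrl.grip_depth behind it (ctrl.grip_depth is the distance from the TCP to the grasp point, in mm); z points along the fingers, y is the direction in which the jaws open and shut (so a half turn about z gives the same grasp; the last joint's range is limited). The gripper opens to 85 mm and grips with 20 to 120 N. Pads are 22 mm wide; open, the fingers measure 114 mm over their backs; the gripper's body (76 mm by 85 mm) begins 54 mm behind the grasp point. The pads swing forward as they close: fully open they stand 13 mm farther back than shut.
Start: joints at [-1.231, 0.116, 1.442, -0, 1.584, -0.038], TCP at [248.983, -627.407, 231.303] pointing down, gripper open.
Joint ranges: [-2.83, 2.83], [-0.83, 2.19], [0.07, 2.5], [-1.14, 4.28], [0.01, 3], [-2.97, 2.97]. Speed limits (rad/s): [1.89, 1.89, 2.22, 3.14, 3.14, 3.14].

### API

Orientations are given as a rotation vector (axis times angle).
In Python, from rig import ctrl gives the robot as it stands. Calls block until the motion is done:
- ctrl.reach(position, orientation): joint-space move of the TCP to a pose.
- ctrl.move_straight(position, ori=None, vel=150, force_limit=None): straight line of the TCP; ori=None keeps the orientation; vel is the mean speed in mm/s. With force_limit (N) it stops when the force on the tool has changed by that much, and returns True; else False.
- ctrl.move_joints(angles): joint-space move.
- ctrl.set_gripper(opening, effort=None): finger opening in mm; effort is the grip in N (None keeps the last); returns when the fingers have stopped.
- ctrl.hold(seconds).
- ctrl.solve_ik(position, orientation): joint angles nearest the present ones, or None.
- ctrl.camera(name): name is "scene" or "side" or "wrist"; returns the picture (384x512x3 uint8, blue, green, red); there is no depth.
- ctrl.calibration(name): a dict with "vertical_fov" (degrees; the focal length in pixels is half the picture's height over the tangent of half this angle, whatever the lens; pixels are square), "cx", "cy" (the principal point, pixels), "R" (3x3) and "t" (3): a world point X has camera coordinates R X + t; the wrist camera has in their place "hand_eye" (4x4, takes a point from camera to tool coordinates, whose origin is the TCP and whose axes are the flange's). Camera axes: x right, y down, z forward; pixel columns grow to the right and rows downward; lengths in mm; the calibration is good to about 2 mm. A picture is of the moment at which its call begins: read the wrist's pose just before it. calibration takes no time and is no camera call.
A pose or a line that the arm cannot do raises ctrl.MotionError and nothing moves.
- ctrl.finish_job(): hands the job in, once; it reports no verdict.
Readings, each from a call of its own:
- ctrl.current_t(): time.
- ctrl.current_joint_positions(): joint angles.
- ctrl.current_dq(): joint speeds.
- ctrl.current_tau(): joint torques, N m.
- ctrl.current_tcp_pos(): TCP position.
- ctrl.current_orientation(): TCP orientation.
- ctrl.current_force(): force on the tool from outside, world axes, zero at the start.
- ctrl.current_torque(): the same for the moment, N m.
- ctrl.current_opening(): finger opening in mm.
Only numpy, scipy, OpenCV 4.12 (cv2) and the standard library are available. Lean on these libraries where they do the work, as an engineer would, in place of code of your own. Each camera call takes 0.05 s, during which the arm holds its last target. There are 200 camera calls.

### The job

On the bench lubrication unit, slide the small thumb latch sideways so that the spring-loaded flap springs fully open. Then tighten the loose oil filler cap underneath it clockwise and stop at its first click, and at last press the flap shut until its latch catches and holds it. Leave the other things on the bench where they are.

Things in the scene. Friction and masses are not known exactly. Their poses are not given: they have to be found in the camera images.
- unit: Lubrication unit, fixed: green housing 215 (x) x 170 (y) x 110 mm high, grey motor on its +y side (to y +182, 113 high). Origin at bench level under the centre of its 130 mm square well (floor 60, rim and deck 110 mm high). z up, +x away from the robot, +y to the left, yaw within 0.35 rad. In its frame (mm): cap axis 0, 0; hinge axis x +72; thumb piece x -102, y 0; front deck x -125 to -70.
- flap (a joint): Angle of the aluminium flap, rad: 0 shut (level on the rim), grows as it springs up about its far (+x) side to 1.65 (just past upright), where its spring holds it. Plate 140 x 140 x 4 mm, top 114 mm high when shut. Shutting takes about 2 N near the free edge, rising to 9 N in the last 15 mm, where its catch pin pushes the latch aside. It can be pressed to -0.02.
- flap_edge (a point): Middle of the flap's free edge, on its outer (upper) face, 142 mm from the hinge axis; shut: unit x -70, 114 mm high. A steel catch pin (a roller 6 mm thick) projects 16 mm beyond the edge here. Axes turn with the flap; z is the outer face's normal.
- flap_hinge (a point): Middle of the hinge axis, 112 mm above the bench. The point's y is the axis.
- latch (a joint): Travel of the thumb latch, m: 0 at rest (locked), to 0.013 as it is slid sideways to the unit's +y. A spring pushes it back (3 N at rest, 6.5 N at the end). The flap is released at about 0.010; the latch returns when let go. Its tongue has a sloped top: a flap pushed shut moves it aside, passes and is caught by itself.
- latch_thumb (a point): Centre of the latch's black thumb piece: a block 14 (x) x 16 (y) x 18 mm high on the deck, 110 to 128 mm above the bench; this point 119. Beyond it (unit +x, from 7 to 27 mm from this point) a steel tongue with a sloped top reaches over the catch pin, up to 135 mm high.
- cap_grip (a point): Centre of the black round ribbed filler cap, on its vertical axis, 87.5 mm above the bench: a cylinder 54 mm across, 71 to 104 mm high, free all round (well floor at 60). Tightens clockwise from above, easily (0.03 N m), and is tight after 0.15 to 1.05 rad, different each time; its yaw does not tell. It lies under the flap.
- cap (a joint): Slip of the cap's outer shell on the inner cap, rad: near 0 (play 0.03) until the cap is tight; then the clutch gives way at about 0.22 N m (torque drops off) and the shell goes over a tooth: one click = 0.524. Crest at 0.26; let go beyond it, the shell settles at 0.524. The second click's crest is at 0.785. No slip anticlockwise.
- oilcan: Loose steel can, 52 mm across, 120 mm high, on the right of the unit. Leave alone.
- spanner: Loose steel spanner lying in front of the unit. Leave alone.
- cup_a: Loose white cup, 72 mm across, 85 mm high, behind the unit. Leave alone.
- cup_b: Loose white cup of the same size, far left. Leave alone.
- bottle: Loose green bottle, 72 mm across, 210 mm high, far left. Leave alone.
- carton: Loose drink carton, 70 x 70 x 187 mm, far right. Leave alone.
- driver: Loose screwdriver lying on the right. Leave alone.

How it is judged (in metres and radians):
On the way, in this order (a step that is already met when the one before it is completed fails the run):
1. the latch has been slid and the flap stands fully open (value of joint flap above 1.45 rad), for 0.2 s.
2. the cap has been tightened to its first click (value of joint cap above 0.35 rad and value of joint flap above 0.8 rad), for 0.1 s.
3. the flap has been shut and its latch has caught (value of joint flap below 0.03 rad and value of joint latch below 0.003 m), for 0.2 s.
At the end, for the whole second after the job is handed in: The flap is shut (below 0.03 rad) with the latch back at rest (below 3 mm) so that it stays shut by itself, and the cap has clicked exactly once (slip 0.42 to 0.62 rad) (all of step 3 and value of joint cap between 0.42 and 0.62 rad); the robot touches nothing.
It fails at once if the cap was turned on towards a second click (value of joint cap above 0.8 rad).
It fails at once if a bystander was pushed away by more than 30 mm (distance of any of oilcan, spanner, cup_a, cup_b, bottle, carton, driver from where it was at the start of the episode above 0.03 m).
It also fails if it takes over 67 s, if anything falls off the work surface, if the arm or the gripper's body presses on something with over 40 N, if the wrist force passes 120 N, or if a joint passes its speed limit or range.

## Working session

There is one attempt and no reset: what is moved stays moved. The work goes in short steps, each a Python script; the robot and the scene stay as the last script left them, time stands still between calls to the robot, and variables do not carry over. Pictures are saved under pics/ and viewed, about 8 in all and at most 12, crops included, and the job is handed in when it is done.

```bash
ls; mkdir -p pics; python3 - <<'E'
from rig import ctrl
import cv2,numpy as np
a=ctrl.camera("scene");b=ctrl.camera("side");
cv2.imwrite("pics/scene0.png",a);cv2.imwrite("pics/side0.png",b)
for n in("scene","side","wrist"):print(n,ctrl.calibration(n))
print(ctrl.grip_depth,ctrl.current_t(),ctrl.current_orientation())
E
```

```text
pics
scene {'vertical_fov': 57.74549815398548, 'cx': 256.7079613094221, 'cy': 189.89592487886623, 'R': array([[ 0.36235629,  0.93202616,  0.00501606],
       [ 0.78860277, -0.30371819, -0.53465964],
       [-0.4967933 ,  0.19769296, -0.84505261]]), 't': array([-161.58531334, -417.30502673, 1410.29615201])}
side {'vertical_fov': 50.71184025540485, 'cx': 257.14849044580336, 'cy': 190.50716988943242, 'R': array([[-0.90457957, -0.42592612,  0.01796507],
       [-0.31338942,  0.63582401, -0.70534736],
       [ 0.28900324, -0.64367288, -0.70863414]]), 't': array([ 504.0074572 ,  274.51206319, 1237.18930404])}
wrist {'vertical_fov': 59.24260182146166, 'cx': 254.85670022437355, 'cy': 189.14247162610562, 'hand_eye': array([[-3.37272310e-04, -9.62845471e-01, -2.70052745e-01,
         6.75037446e+01],
       [ 9.99999695e-01, -1.34547385e-04, -7.69197390e-04,
         9.75342196e-03],
       [ 7.04283333e-04, -2.70052922e-01,  9.62845223e-01,
        -1.43222292e+02],
       [ 0.00000000e+00,  0.00000000e+00,  0.00000000e+00,
         1.00000000e+00]])}
18.700000000000003 0.1 [-3.08467234e+00 -5.89763014e-01  2.67713336e-04]
```

View pics/scene0.png

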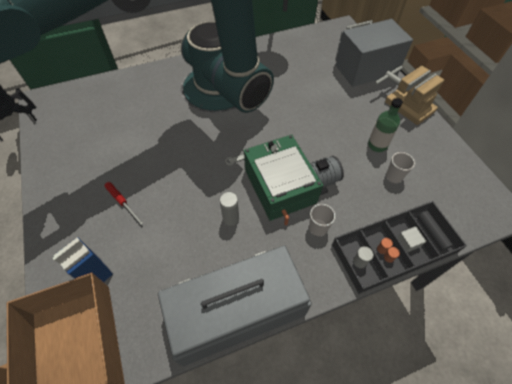

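View pics/side0.png

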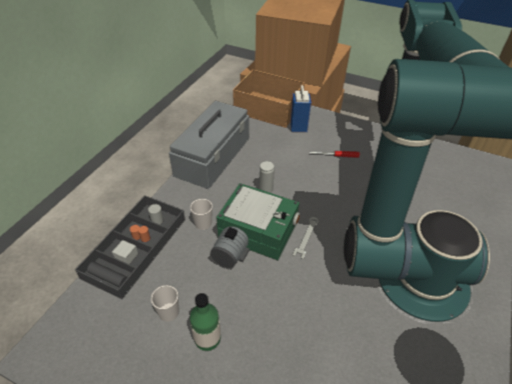

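The scene view shows the unit's white flap around (285,172), with the latch near (272,147). In the side view the flap is around (256,209). I'll mask the flap and cast its outline onto z=114.

```bash
cat > h.py <<'E'
from rig import ctrl
import cv2,numpy as np
from scipy.spatial.transform import Rotation as Ro
def cam(n,pose=None):
    c=ctrl.calibration(n);f=192/np.tan(np.radians(c["vertical_fov"]/2))
    K=np.array([[f,0,c["cx"]],[0,f,c["cy"]],[0,0,1]])
    if n!="wrist": return K,c["R"],c["t"]
    p,o=pose;T=np.eye(4);T[:3,:3]=Ro.from_rotvec(o).as_matrix();T[:3,3]=p
    M=np.linalg.inv(T@c["hand_eye"]);return K,M[:3,:3],M[:3,3]
def ray(C,px,z):
    K,R,t=C;px=np.atleast_2d(px).astype(float)
    d=np.c_[px,np.ones(len(px))]@np.linalg.inv(K).T@R;o=-R.T@t
    return o+d*((z-o[2])/d[:,2])[:,None]
def pose(): return np.array(ctrl.current_tcp_pos()),np.array(ctrl.current_orientation())
def down(yaw):  # tool z down, tool x along world yaw
    c,s=np.cos(yaw),np.sin(yaw)
    return Ro.from_matrix(np.array([[c,s,0],[s,-c,0],[0,0,-1]])).as_rotvec()
def flap(img,C,seed,z=114):
    h=cv2.cvtColor(img,cv2.COLOR_BGR2HSV)
    m=((h[...,2]>140)&(h[...,1]<70)).astype(np.uint8)
    m=cv2.morphologyEx(m,cv2.MORPH_OPEN,np.ones((3,3)))
    n,l=cv2.connectedComponents(m);c=max(cv2.findContours((l==l[seed[1],seed[0]]).astype(np.uint8),0,1)[0],key=cv2.contourArea)
    w=ray(C,cv2.convexHull(c)[:,0],z)[:,:2]
    return cv2.minAreaRect(w.astype(np.float32))
E
python3 - <<'E'
from h import *
print(flap(cv2.imread("pics/scene0.png"),cam("scene"),(285,165)))
print(flap(cv2.imread("pics/side0.png"),cam("side"),(252,207)))
print(Ro.from_rotvec(ctrl.current_orientation()).as_matrix().round(2))
E
```

```text
((548.2421264648438, 49.09979248046875), (143.48123168945312, 141.9486846923828), 1.5704468488693237)
((551.7367553710938, 46.368125915527344), (140.91905212402344, 141.99942016601562), 1.6726632118225098)
[[ 0.93  0.37 -0.  ]
 [ 0.37 -0.93  0.  ]
 [ 0.   -0.   -1.  ]]
```

The two views agree within 3 mm: flap centre about (550,48), yaw about 0.03, sides 142 mm as specified. Next I'll check the IK wrist ranges and take a close look with the wrist camera.

```bash
python3 - <<'E'
from h import *
for y in np.arange(1.4,5.2,.4):
    print(round(y,1),np.round(ctrl.solve_ik([550,48,150],down(y)),2).tolist())
ctrl.reach([465,46,240],down(np.pi+.03))
p=pose();im=ctrl.camera("wrist");cv2.imwrite("pics/w1.png",im)
print(p,ctrl.current_t(),flap(im,cam("wrist",p),(256,150)))
E
```

```text
1.4 [0.04, -0.12, 1.81, -0.0, 1.45, 0.21]
1.8 [0.04, -0.12, 1.81, -0.0, 1.45, -0.19]
2.2 [0.04, -0.12, 1.81, 0.0, 1.45, -0.59]
2.6 [0.04, -0.12, 1.81, -0.0, 1.45, -0.99]
3.0 [0.04, -0.12, 1.81, 0.0, 1.45, -1.39]
3.4 [0.04, -0.12, 1.81, -0.0, 1.45, -1.79]
3.8 [0.04, -0.12, 1.81, -0.0, 1.45, -2.19]
4.2 [0.04, -0.12, 1.81, -0.0, 1.45, -2.59]Traceback (most recent call last):
  File "<stdin>", line 3, in <module>
    return _wrapfunc(a, 'round', decimals=decimals, out=out)
    return _wrapit(obj, method, *args, **kwds)
    result = getattr(arr, method)(*args, **kwds)
TypeError: unsupported operand type(s) for *: 'NoneType' and 'float'
```

```bash
python3 - <<'E'
from h import *
ctrl.reach([465,46,240],down(np.pi+.03))
p=pose();im=ctrl.camera("wrist");cv2.imwrite("pics/w1.png",im)
print(p,ctrl.current_t())
E
```

```text
(array([465.1529507 ,  45.54003831, 239.9695755 ]), array([ 4.51455886e-02, -3.14115193e+00,  1.51222734e-04])) 2.6583
```

View pics/w1.png

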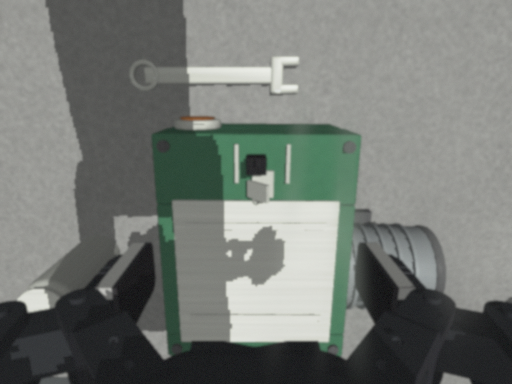

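```bash
python3 - <<'E'
from h import *
w=cv2.imread("pics/w1.png")[125:215,205:320];s=cv2.imread("pics/side0.png")[190:245,250:320]
a=cv2.resize(w,(511,400),interpolation=cv2.INTER_CUBIC);a=np.clip(a*1.7,0,255).astype(np.uint8)
b=cv2.resize(s,(280,220),interpolation=cv2.INTER_CUBIC);o=np.zeros((400,791,3),np.uint8);o[:,:511]=a;o[:220,511:]=b
cv2.imwrite("pics/c1.png",o)
C=cam("wrist",pose())
for z,px in((128,[(256,161)]),(114,[(172,201),(336,201),(180,343),(332,343)]),(110,[(237,145),(235,183),(289,145),(289,183),(158,140),(355,140)])): print(z,ray(C,px,z)[:,:2].round(1).tolist())
E
```

```text
128 [[445.0, 45.7]]
114 [[483.5, -23.4], [479.6, 113.6], [624.4, -21.0], [620.4, 122.9]]
110 [[435.7, 30.1], [467.5, 28.8], [434.5, 72.2], [466.2, 73.9], [433.4, -33.7], [428.9, 125.2]]
```

View pics/c1.png

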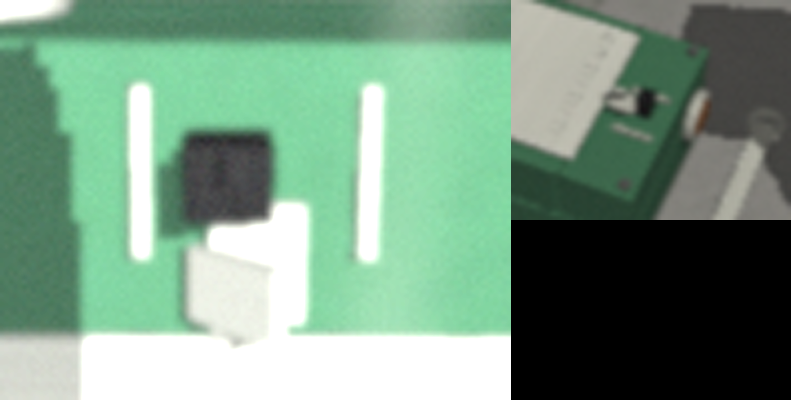

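The wrist view shows the thumb piece at (256,161), which casts to (445,45.7) against about (448,45) expected, so they agree. The tongue is below it, and the white stripes beside it are flat marks. Now I'll push the latch, tilted back clear of the flap's arc.

```bash
cat >> h.py <<'E'
O=np.array([549.5,47.5,0]);YAW=0.028
U=Ro.from_rotvec([0,0,YAW])
def W(x,y,z): return O+U.apply([x,y,z])
def ori(yaw=np.pi,tilt=0): # yaw in unit frame; tilt leans the body to unit -x
    return (U*Ro.from_rotvec([0,-tilt,0])*Ro.from_rotvec(down(yaw))).as_rotvec()
def inU(p): return U.inv().apply(np.array(p)-O).round(1)
E
python3 - <<'E'
from h import *
o=ori(np.pi,.3)
print(Ro.from_rotvec(o).as_matrix()[:,2])
ctrl.set_gripper(0,40)
ctrl.reach(W(-109,-36,180),o)
print(ctrl.move_straight(W(-109,-36,115),vel=120,force_limit=10),ctrl.current_force())
print(ctrl.move_straight(W(-109,-5,115),vel=25,force_limit=11),inU(ctrl.current_tcp_pos()),ctrl.current_force())
ctrl.hold(.7)
a=ctrl.camera("side");w=ctrl.camera("scene");cv2.imwrite("pics/s2.png",np.hstack([a[150:290,180:340],w[90:230,200:360]]).repeat(2,0).repeat(2,1))
print(ctrl.current_force(),ctrl.current_t())
E
```

```text
[ 0.29540437  0.00827348 -0.95533649]
False [-0.81839162 -0.31907602  1.4047119 ]
False [-109.    -5.4  115. ] [-0.45651181 -9.69604234  0.5330388 ]
[ 0.63910694 -8.40852357  0.64373541] 6.8167
```

View pics/s2.png

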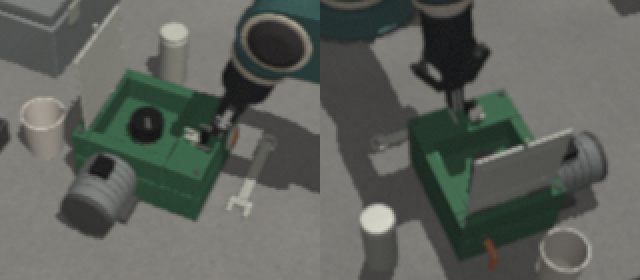

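The flap stands fully open in both views, with the cap visible in the well. I'll back off and centre on the cap with the wrist camera.

```bash
python3 - <<'E'
from h import *
ctrl.move_straight(W(-115,-36,115),vel=120)
ctrl.move_straight(W(-115,-36,190),vel=200)
ctrl.reach(W(-60,0,240),ori(np.pi+.95))
ctrl.set_gripper(85,40)
ctrl.reach(W(-60,0,240),ori(np.pi))
p=pose();im=ctrl.camera("wrist");cv2.imwrite("pics/w3.png",im)
C=cam("wrist",p);K,R,t=C
q=K@(R@W(0,0,104)+t);print("pred",q[:2]/q[2],"r",27*K[0,0]/q[2])
h=cv2.cvtColor(im,cv2.COLOR_BGR2HSV);m=(h[...,2]<60)&(h[...,1]<110)
x,y=(q[:2]/q[2]).astype(int);M=np.zeros_like(m);M[y-55:y+55,x-55:x+55]=1
n,l,s,c=cv2.connectedComponentsWithStats((m&M).astype(np.uint8))
i=1+np.argmax(s[1:,4]);print(s[i],c[i],inU(ray(C,c[i],104)[0]))
cv2.circle(im,(x,y),2,(0,0,255),-1);cv2.drawContours(im,cv2.findContours((l==i).astype(np.uint8),0,1)[0],-1,(0,255,255),1)
cv2.imwrite("pics/c3.png",im[y-90:y+90,x-110:x+110].repeat(3,0).repeat(3,1));print(ctrl.current_t())
E
```

```text
pred [254.91691557 243.97055537] r 30.04576151563498
[ 226  208   57   63 2605] [253.02917466 239.44414587] [ -4.4  -1.7 104. ]
10.325
```

View pics/c3.png

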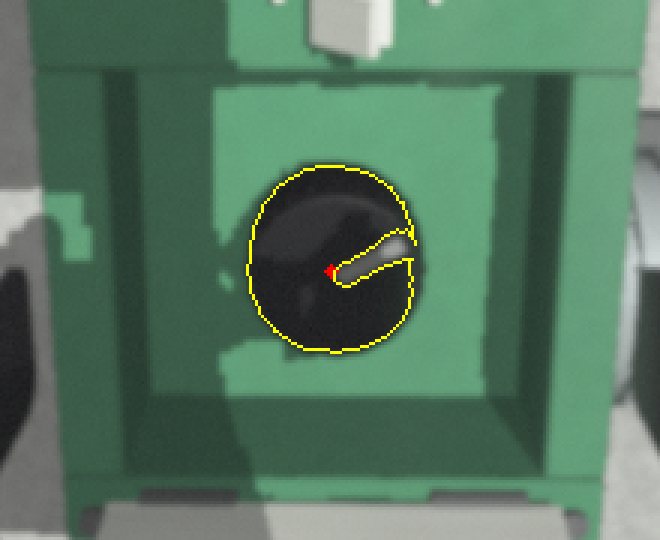

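The cap is where predicted. The mask includes its near side wall, and the top disc's far edge and width put its centre at unit (-2, 0.5). Next: grip and turn in small steps, watching the torque.

```bash
python3 - <<'E'
from h import *
x,y=-2,.5
ctrl.set_gripper(78)
ctrl.reach(W(x,y,180),ori(np.pi+.95))
print(ctrl.move_straight(W(x,y,67),vel=120,force_limit=12))
print(ctrl.current_force(),ctrl.current_torque())
ctrl.set_gripper(0,60);print("open",ctrl.current_opening(),ctrl.current_force(),ctrl.current_torque())
q0=np.array(ctrl.current_joint_positions());b=ctrl.current_torque()[2]
log=[];a0=None;a=0;t=ctrl.current_t()
while a<1.75:
    a+=.03;q=q0.copy();q[5]+=a;ctrl.move_joints(q)
    tz=ctrl.current_torque()[2]-b;log.append((round(a,2),round(tz,3)))
    if a0 is None and abs(tz)>.13:a0=a
    if a0 is not None and a-a0>.1 and abs(tz)<.09: break
    if a0 is not None and a-a0>.4: break
print(a0,a,log,ctrl.current_t()-t,ctrl.current_t())
E
```

```text
False
[ 0.44164605 -0.56004918  0.22834363] [-0.03836107  0.06471549  0.03722842]
open 52.67087604199764 [ 16.15816779 -11.72523596   6.87234871] [-1.83358832 -2.50677566 -0.05647905]
0.42000000000000015 0.6600000000000004 [(0.03, np.float64(0.062)), (0.06, np.float64(0.014)), (0.09, np.float64(0.052)), (0.12, np.float64(0.038)), (0.15, np.float64(0.044)), (0.18, np.float64(0.036)), (0.21, np.float64(0.073)), (0.24, np.float64(0.036)), (0.27, np.float64(0.039)), (0.3, np.float64(0.066)), (0.33, np.float64(0.034)), (0.36, np.float64(0.032)), (0.39, np.float64(0.055)), (0.42, np.float64(0.195)), (0.45, np.float64(0.244)), (0.48, np.float64(0.217)), (0.51, np.float64(0.181)), (0.54, np.float64(0.214)), (0.57, np.float64(0.128)), (0.6, np.float64(0.124)), (0.63, np.float64(0.138)), (0.66, np.float64(0.031))] 5.499999999999998 18.4167
```

The cap went tight at about 0.40 rad, the torque peaked at 0.24 and has now dropped off, so the shell is at the crest. I'll go on another 0.16 rad, to about 0.42 slip and well below 0.78.

```bash
python3 - <<'E'
from h import *
q=np.array(ctrl.current_joint_positions())
for i in range(5):
    q[5]+=.032;ctrl.move_joints(q);print(round(ctrl.current_torque()[2]+.0565,3))
ctrl.hold(.3);print(ctrl.current_torque()[2]+.0565)
ctrl.set_gripper(78);ctrl.hold(.2)
print(ctrl.current_opening(),ctrl.current_force(),ctrl.current_t())
p=ctrl.current_tcp_pos();ctrl.move_straight([p[0],p[1],200],vel=150)
ctrl.reach(W(-60,0,240),ori(np.pi))
cv2.imwrite("pics/w4.png",ctrl.camera("wrist"));im=cv2.imread("pics/w4.png")
x,y=254,243
cv2.imwrite("pics/c4.png",im[y-60:y+60,x-80:x+80].repeat(3,0).repeat(3,1));print(ctrl.current_t())
E
```

```text
0.043
0.077
0.082
0.113
0.064
0.06460447263490636
77.80119744148465 [-1.01232127  0.37241889 -0.21852634] 20.5417
22.0
```

View pics/c4.png

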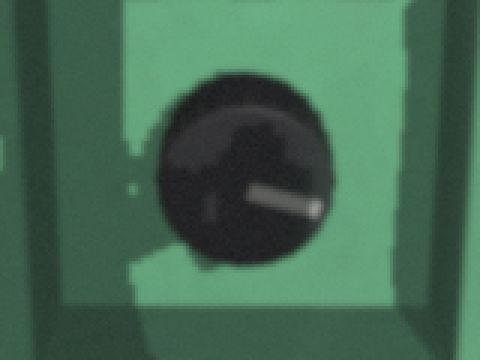

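```bash
python3 - <<'E'
from h import *
C=cam("wrist",pose())
for f in("w3","w4"):
    im=cv2.imread(f"pics/{f}.png");g=im.max(2).astype(int);s=im.max(2).astype(int)-im.min(2)
    w=ray(C,[(c,r) for r in range(384) for c in range(512)],105)[:,:2].reshape(384,512,2)
    u=U.inv().apply(np.dstack([w-O[:2],np.zeros((384,512))]).reshape(-1,3))[:,:2].reshape(384,512,2)
    for th in (75,85):
        m=(np.hypot(u[...,0]+2,u[...,1]-.5)<24)&(g>th)&(s<25)
        P=u[m];c=P.mean(0);d=np.linalg.svd(P-c)[2][0]
        if d[1]<0:d=-d
        print(f,th,len(P),c.round(1),"axis",np.arctan2(d[1],d[0]).round(3),"from axis",np.arctan2(c[1]-.5,c[0]+2).round(3))
E
```

```text
w3 75 142 [-6.  12.3] axis 2.108 from axis 1.897
w3 85 112 [-6.5 13. ] axis 2.09 from axis 1.916
w4 75 128 [ 4.5 12.6] axis 1.319 from axis 1.079
w4 85 98 [ 4.8 13.6] axis 1.308 from axis 1.095
```

The marker shows the shell turned 0.79 to 0.82 rad. Tight (~0.40) plus one click would give 0.92, so this is about 0.1 rad short. I'll settle it with a small, bounded feel test: at the tooth, torque should rise straight away, while a loose cap would stay flat.

```bash
python3 - <<'E'
from h import *
x,y=-.8,-.3
ctrl.reach(W(x,y,180),ori(np.pi+.13))
ctrl.move_straight(W(x,y,67),vel=120,force_limit=12)
ctrl.set_gripper(0,40);ctrl.hold(.2);print(ctrl.current_opening(),ctrl.current_force(),ctrl.current_torque())
q0=np.array(ctrl.current_joint_positions());b=ctrl.current_torque()[2]
for a in np.arange(.02,.121,.02):
    q=q0.copy();q[5]+=a;ctrl.move_joints(q);ctrl.hold(.05);tz=ctrl.current_torque()[2]-b;print(a.round(2),round(tz,3),q[5],ctrl.current_joint_positions()[5])
    if tz>.13:break
print(ctrl.current_t())
E
```

```text
52.85391443139376 [-2.53212065  4.8127681   6.61608036] [ 0.73652756  0.49166891 -0.01407771]
0.02 0.034 -1.6693414052395192 -1.66981013151272
0.04 0.023 -1.6493414052395192 -1.649857887055401
0.06 0.065 -1.6293414052395192 -1.6292237043888174
0.08 -0.001 -1.6093414052395192 -1.609267357016527
0.1 0.084 -1.5893414052395192 -1.5892547531164387
0.12 0.109 -1.5693414052395191 -1.569326422317658
25.8667
```

```bash
python3 - <<'E'
from h import *
def tz(n=12):
    v=[]
    for _ in range(n): ctrl.hold(.02);v.append(ctrl.current_torque()[2]+.014)
    return round(np.mean(v),3),round(np.std(v),3)
q=np.array(ctrl.current_joint_positions());print(0,tz())
for d in(.02,.02):
    q[5]+=d;ctrl.move_joints(q);r=tz();print(d,r)
    if r[0]>.15:break
print(ctrl.current_t())
E
```

```text
0 (np.float64(0.079), np.float64(0.031))
0.02 (np.float64(0.167), np.float64(0.043))
26.5167
```

The torque wall starts 0.53 rad after the first one, exactly one tooth. The shell is therefore sitting at the first click, so I'll let go here. Next is shutting the flap.

```bash
python3 - <<'E'
from h import *
q=np.array(ctrl.current_joint_positions());q[5]-=.03;ctrl.move_joints(q)
ctrl.set_gripper(78);ctrl.hold(.2)
ctrl.move_straight(W(-.8,-.3,180),vel=200)
ctrl.move_straight(W(-30,0,330),vel=250)
o=ori(np.pi);ctrl.set_gripper(0,40)
w=11
def P(th,r=122,off=2): return W(72-r*np.cos(th)+off*np.sin(th)+w,0,112+r*np.sin(th)+off*np.cos(th))
ctrl.reach(W(130,0,330),o)
ctrl.move_straight(W(130,0,222),vel=200,force_limit=12)
print(ctrl.current_force(),ctrl.current_t())
cv2.imwrite("pics/s5.png",ctrl.camera("side")[120:290,150:350].repeat(3,0).repeat(3,1))
for th in np.arange(1.6,.19,-.2):
    hit=ctrl.move_straight(P(th),vel=130,force_limit=25)
    print(round(th,2),hit,ctrl.current_force().round(1) if hasattr(ctrl.current_force(),'round') else ctrl.current_force())
    if hit:break
print(inU(ctrl.current_tcp_pos()),ctrl.current_t())
cv2.imwrite("pics/s6.png",ctrl.camera("side")[120:290,150:350].repeat(3,0).repeat(3,1))
E
```

```text
[ 0.11675655 -0.68124627  0.75201931] 30.8917
1.6 False [1.  1.8 0.3]
1.4 False [ 0.5 -0.5 -0.5]
1.2 False [ 1.7  0.2 -0. ]
1.0 False [ 1.2 -0.3  0.2]
0.8 False [1.9 0.7 0.2]
0.6 False [ 1.5 -0.4  0.3]
0.4 False [-0.9 -0.6  3.3]
0.2 False [-1.2  0.   2.4]
[-36.1  -0.  138.6] 33.7583
```

View pics/s6.png

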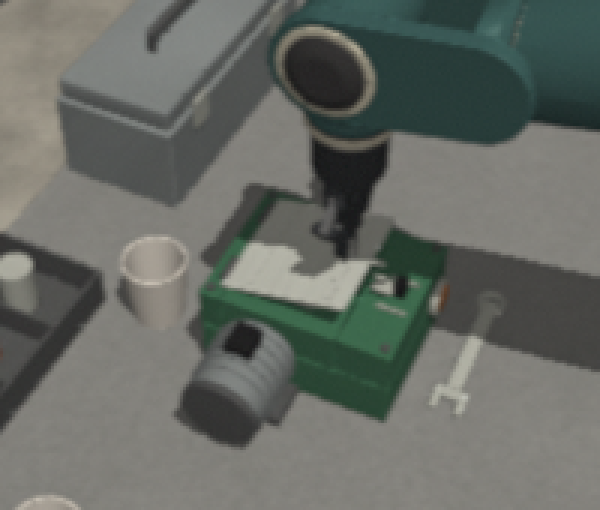

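The flap is nearly down with the finger on top, and the side view shows nothing else disturbed. Now I'll press it down until it stops.

```bash
python3 - <<'E'
from h import *
ctrl.move_straight(W(-42,0,124),vel=60,force_limit=25)
print(inU(ctrl.current_tcp_pos()),ctrl.current_force())
print(ctrl.move_straight(W(-42,0,108),vel=15,force_limit=24),inU(ctrl.current_tcp_pos()),ctrl.current_force())
ctrl.hold(.4);print(ctrl.current_force())
ctrl.move_straight(W(-42,0,125),vel=40);print("up",ctrl.current_force())
ctrl.move_straight(W(-100,0,250),vel=200)
ctrl.reach(W(-90,0,250),ori(np.pi));ctrl.hold(.3)
p=pose();im=ctrl.camera("wrist");s=ctrl.camera("side");
cv2.imwrite("pics/s7.png",np.vstack([np.hstack([im[110:310,130:390],s[150:350,150:410]])]).repeat(1,0));print(ctrl.current_t())
E
```

```text
[-41.7  -0.  124.1] [3.61723539 0.22396705 4.74834044]
True [-42.3   0.  111.7] [-3.15227468 -0.82622776  8.65940758]
[-3.10051061 -0.1105161   8.58783235]
up [-0.35997102 -0.34511298 -0.13091456]
37.4083
```

View pics/s7.png

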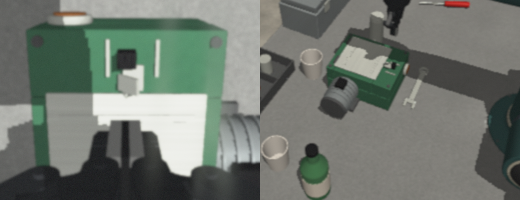

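```bash
python3 - <<'E'
from h import *
p=pose();im=ctrl.camera("wrist");C=cam("wrist",p);K,R,t=C
h=cv2.cvtColor(im,cv2.COLOR_BGR2HSV);q=K@(R@W(-103,1,128)+t);x,y=(q[:2]/q[2]).astype(int)
m=np.zeros(im.shape[:2],np.uint8);m[y-14:y+14,x-20:x+30]=(h[y-14:y+14,x-20:x+30,2]<45)
n,l,s,c=cv2.connectedComponentsWithStats(m);i=1+np.argmax(s[1:,4])
print("thumb",s[i],inU(ray(C,c[i],128)[0]))
print("flap side view",flap(ctrl.camera("side"),cam("side"),(252,207)),"scene",flap(ctrl.camera("scene"),cam("scene"),(285,165)))
print(ctrl.current_force(),ctrl.current_t())
E
```

```text
thumb [249 160  16   4  43] [-108.1    0.7  128. ]
flap side view ((551.1646728515625, 66.9774169921875), (140.8759002685547, 100.86090850830078), 1.5794144868850708) scene ((547.6050415039062, 69.25604248046875), (143.64881896972656, 101.09215545654297), 1.308141827583313)
[-0.81757994  0.35072268 -0.20299067] 37.5583
```

```bash
python3 -c "
from h import *
ctrl.finish_job();print(ctrl.current_t())"
```

```text
the job is handed in; nothing more can be done
the job is handed in; nothing more can be done
```

I did all three steps in order and handed the job in at about 37.6 s; no verdict was reported.

- **Latch and flap:** I slid the latch sideways and the flap sprang fully open, which both fixed cameras showed.
- **Cap:** It went tight after about 0.40 rad, and the torque peaked at 0.24 N m before dropping off as it clicked.
    - **Check that disagreed:** after release, the cap's marker had turned only 0.79–0.82 rad, about 0.1 rad less than one full click should give.
    - **Follow-up:** I gripped it again and turned it 0.14 rad further. The torque rose again about 0.53 rad after the first rise, which is one tooth. I took that as exactly one click, with no second one; the slip itself can't be read directly.
- **Flap shut:** I pressed it down to its stop (force limit 24 N), and it did not push back when I lifted off. In both fixed cameras its outline matched the shut flap along x, but shadow hid part of it along y. The thumb piece measured 0.7 mm in y, the same as at the start. That last measurement used only a sliver of the block, so its x reading was about 4 mm off.
- **Bystanders:** The ones visible in the last pictures looked unmoved. I did not measure them, and the arm ended clear of everything.

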